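Reverse the mandrel row

TASK

Refill the machine's grey metal rack: move the four steel mandrels from the wooden rack into it, one in each compartment and in the reverse order, so that the mandrel that stood farthest left (as seen from the robot) ends farthest right, and so on along the row. Each must stand upright on its flange on the compartment's floor, and be let go.

Things in the scene. Friction and masses are not known exactly. Their poses are not given: they have to be found in the camera images.
- mandrel_slim_tall: Loose round steel mandrel standing upright on its wider foot flange, a plain shank rising from it, its top edge bevelled or rounded; the tallest: 75 mm high, flange 22 mm across and 11 mm high, shank 12 mm across. Origin: centre of the underside; z up along the shank. Grip the shank from above. Starts in one of the four cups of the wooden rack.
- mandrel_thin: Loose round steel mandrel standing upright on its wider foot flange, a plain shank rising from it, its top edge bevelled or rounded; the thinnest: 60 mm high, flange 18 mm across and 11 mm high, shank 10 mm across. Origin: centre of the underside; z up along the shank. Grip the shank from above. Starts in one of the four cups of the wooden rack.
- mandrel_medium: Loose round steel mandrel standing upright on its wider foot flange, a plain shank rising from it, its top edge bevelled or rounded; 50 mm high, flange 30 mm across and 12 mm high, shank 16 mm across. Origin: centre of the underside; z up along the shank. Grip the shank from above. Starts in one of the four cups of the wooden rack.
- mandrel_stout: Loose round steel mandrel standing upright on its wider foot flange, a plain shank rising from it, its top edge bevelled or rounded; the shortest and thickest: 45 mm high, flange 34 mm across and 10 mm high, shank 22 mm across. Origin: centre of the underside; z up along the shank. Grip the shank from above. Starts in one of the four cups of the wooden rack.
- cup_slim_tall: One of four identical fixed square dark steel cups on the wooden rack, 50 x 50 mm, 12 mm high, walls and floor 2.5 mm: the one in which mandrel_slim_tall stands at the start. It stays there when the mandrel has gone, so it records the old order. Origin: centre of the underside (8 mm over the bench); y runs along the rack to the left seen from the robot, x away from the robot.
- cup_thin: One of four identical fixed square dark steel cups on the wooden rack, 50 x 50 mm, 12 mm high, walls and floor 2.5 mm: the one in which mandrel_thin stands at the start. It stays there when the mandrel has gone, so it records the old order. Origin: centre of the underside (8 mm over the bench); y runs along the rack to the left seen from the robot, x away from the robot.
- cup_medium: One of four identical fixed square dark steel cups on the wooden rack, 50 x 50 mm, 12 mm high, walls and floor 2.5 mm: the one in which mandrel_medium stands at the start. It stays there when the mandrel has gone, so it records the old order. Origin: centre of the underside (8 mm over the bench); y runs along the rack to the left seen from the robot, x away from the robot.
- cup_stout: One of four identical fixed square dark steel cups on the wooden rack, 50 x 50 mm, 12 mm high, walls and floor 2.5 mm: the one in which mandrel_stout stands at the start. It stays there when the mandrel has gone, so it records the old order. Origin: centre of the underside (8 mm over the bench); y runs along the rack to the left seen from the robot, x away from the robot.
- wooden_rack: Fixed old rack: a plywood board 66 x 250 mm, 8 mm thick, with the four cups in a row 55 mm apart. Origin: centre of the underside, on the bench; y along the row to the left seen from the robot, x away from the robot.
- metal_rack: Fixed new rack, empty at the start: a grey-painted metal tray 58 x 225 mm, 14 mm high, walls and floor 4 mm, with three cross walls making a row of four compartments, each 50 x 51 mm inside. Origin: centre of the underside, on the bench; y along the row to the left seen from the robot, x away from the robot. The compartments' centres lie at y = +83, +28, -28 and -83 mm from the origin, x = 0; their floor is 4 mm over the origin.
Mind the look-alikes: they are no part of the job. Leave any turquoise look-alike of the mandrel_stout alone. Leave any yellow look-alike of the mandrel_medium alone.

How it is judged:
At the end, for the whole second after the job is handed in: Four mandrels upright (0.1 rad), still, on the grey metal rack's floor (underside 1 to 6.5 mm over the rack's), one per compartment, axis within 19 mm of its centre along and across; their left-to-right order reverses that of the cups they came from (angle between each of mandrel_slim_tall, mandrel_thin, mandrel_medium, mandrel_stout's own z axis and vertical below 0.1 rad and linear speed of each of mandrel_slim_tall, mandrel_thin, mandrel_medium, mandrel_stout below 0.02 m/s and angular speed of each of mandrel_slim_tall, mandrel_thin, mandrel_medium, mandrel_stout below 0.3 rad/s and x of mandrel_slim_tall in the frame of metal_rack between -0.019 and 0.019 m and z of mandrel_slim_tall in the frame of metal_rack between 0.001 and 0.0065 m and ((y of cup_slim_tall in the frame of wooden_rack between 0.0725 and 0.0925 m and y of mandrel_slim_tall in the frame of metal_rack between -0.1018 and -0.0638 m) or (y of cup_slim_tall in the frame of wooden_rack between 0.0175 and 0.0375 m and y of mandrel_slim_tall in the frame of metal_rack between -0.0466 and -0.0086 m) or (y of cup_slim_tall in the frame of wooden_rack between -0.0375 and -0.0175 m and y of mandrel_slim_tall in the frame of metal_rack between 0.0086 and 0.0466 m) or (y of cup_slim_tall in the frame of wooden_rack between -0.0925 and -0.0725 m and y of mandrel_slim_tall in the frame of metal_rack between 0.0638 and 0.1018 m)) and x of mandrel_thin in the frame of metal_rack between -0.019 and 0.019 m and z of mandrel_thin in the frame of metal_rack between 0.001 and 0.0065 m and ((y of cup_thin in the frame of wooden_rack between 0.0725 and 0.0925 m and y of mandrel_thin in the frame of metal_rack between -0.1018 and -0.0638 m) or (y of cup_thin in the frame of wooden_rack between 0.0175 and 0.0375 m and y of mandrel_thin in the frame of metal_rack between -0.0466 and -0.0086 m) or (y of cup_thin in the frame of wooden_rack between -0.0375 and -0.0175 m and y of mandrel_thin in the frame of metal_rack between 0.0086 and 0.0466 m) or (y of cup_thin in the frame of wooden_rack between -0.0925 and -0.0725 m and y of mandrel_thin in the frame of metal_rack between 0.0638 and 0.1018 m)) and x of mandrel_medium in the frame of metal_rack between -0.019 and 0.019 m and z of mandrel_medium in the frame of metal_rack between 0.001 and 0.0065 m and ((y of cup_medium in the frame of wooden_rack between 0.0725 and 0.0925 m and y of mandrel_medium in the frame of metal_rack between -0.1018 and -0.0638 m) or (y of cup_medium in the frame of wooden_rack between 0.0175 and 0.0375 m and y of mandrel_medium in the frame of metal_rack between -0.0466 and -0.0086 m) or (y of cup_medium in the frame of wooden_rack between -0.0375 and -0.0175 m and y of mandrel_medium in the frame of metal_rack between 0.0086 and 0.0466 m) or (y of cup_medium in the frame of wooden_rack between -0.0925 and -0.0725 m and y of mandrel_medium in the frame of metal_rack between 0.0638 and 0.1018 m)) and x of mandrel_stout in the frame of metal_rack between -0.019 and 0.019 m and z of mandrel_stout in the frame of metal_rack between 0.001 and 0.0065 m and ((y of cup_stout in the frame of wooden_rack between 0.0725 and 0.0925 m and y of mandrel_stout in the frame of metal_rack between -0.1018 and -0.0638 m) or (y of cup_stout in the frame of wooden_rack between 0.0175 and 0.0375 m and y of mandrel_stout in the frame of metal_rack between -0.0466 and -0.0086 m) or (y of cup_stout in the frame of wooden_rack between -0.0375 and -0.0175 m and y of mandrel_stout in the frame of metal_rack between 0.0086 and 0.0466 m) or (y of cup_stout in the frame of wooden_rack between -0.0925 and -0.0725 m and y of mandrel_stout in the frame of metal_rack between 0.0638 and 0.1018 m))); the robot touches nothing.
It also fails if it takes over 83 s, if anything falls off the work surface, if the arm or the gripper's body presses on something with over 40 N, if the wrist force passes 120 N, or if a joint passes its speed limit or range.

ROBOT

A 7-joint arm with a two-finger parallel gripper is mounted at the origin on a cart in front of the work surface, level with it; the furniture and walls round the work are solid. World frame = base frame: x ahead of the robot, y to its left, z up, the work surface at z = 0. Lengths are in m, angles in rad, forces in N, time in s.
With the tool pointing down it reaches from about 0.35 to 0.9 m from the base axis. Payload 19.9 kg.
Tool frame: the origin (TCP) lies at the very end of the fingers, on their centre line; the grasp point (between the pads) lies ctrl.hold_point_z behind it (ctrl.hold_point_z is the distance from the TCP to the grasp point, in m); x points along the fingers, z is the direction in which the jaws open and shut, and the axes are right-handed (so a half turn about x gives the same grasp; the last joint's range is limited). The gripper opens to 85 mm and grips with 20 to 120 N. Pads are 22 mm wide; open, the fingers measure 114 mm over their backs; the gripper's body (76 mm by 85 mm) begins 54 mm behind the grasp point. The pads swing forward as they close: fully open they stand 13 mm farther back than shut.
Start: joints at [1.093, 0.417, -0.01, 1.614, 0.005, 1.111, -0.053], TCP at [0.264, -0.566, 0.231] pointing down, gripper open.
Joint ranges: [-2.81, 2.81], [-0.39, 2.02], [-1.27, 1.25], [0.06, 2.57], [-1.19, 4.33], [0.19, 2], [-2.82, 2.82]. Speed limits (rad/s): [1.89, 1.89, 2.39, 2.39, 3.01, 3.01, 3.01].

INTERFACE

Orientations are given as [roll, pitch, yaw] about the fixed x, y, z axes, in that order (R = Rz(yaw) Ry(pitch) Rx(roll)).
In Python, from workcell import ctrl gives the robot as it stands.
- The arm moves only by the shell command python3 -m inch 'ROWS'. ROWS is JSON, one flat list of numbers, 7 for each row, row after row: the opening, from 0 (shut) to 1 (fully open), then the shift along the world's x, y, z in mm, then the turn, a rotation vector about the world's x, y, z in degrees. In form: [jaw, tx, ty, tz, wx, wy, wz, jaw, tx, ty, tz, wx, wy, wz, ...]. A call has 1 to 20 rows; each row is the pose to reach, as a shift and turn from the pose commanded when the call began; what a row does not reach only later rows make up. A row lasts 1/10 s, in which the tool goes at most 50 mm and 8.59 degrees, less where a joint would pass 70% of its speed; a pose out of reach is approached as far as the arm can. A call with a gripper value outside its range is refused whole. The fingers move at their own pace and stop on an object; the grip force is fixed at half the most. Time passes only in rows, so rows that repeat a pose let the fingers close. It gives the time, the measured TCP pose, the force and the opening at its end, in the units of the state.
- ctrl.read_state(): the state, without advancing time (a new reading comes with each control period).
- ctrl.read_camera(name): name is "scene" or "side" or "wrist"; returns the picture (480x640x3 uint8, blue, green, red); there is no depth.
- ctrl.camera_params(name): a dict with "fx", "fy", "cx", "cy" (pixels), "extrinsics" (4x4, takes a point from world to camera coordinates). Camera axes: x right, y up, looking along -z (the intrinsics and any distortion apply to the point x, -y, -z); pixel columns grow to the right and rows downward; lengths in m; the calibration is good to about 2 mm. A picture is of the moment at which its call begins: read the wrist's pose just before it. camera_params takes no time and is no camera call; for the wrist camera it gives the pose at the moment of the call.
- ctrl.hand_in(): hands the job in, once; it reports no verdict.
Trained networks look in the newest picture that a camera, given by its name, has taken for a name from the list of things; names that differ only in an ending like _2 or _b are one class to them, and where a whole thing is asked for, a point or a joint stands for the part that bears it (a point fixed in the world has none). Each returns a list of dicts, best first, with "confidence" (0 to 1); they miss things now and then, are a little off and sometimes report something else, mostly with a low value. They report only what shows in the picture. A call takes as long as a camera call. They do not tell look-alikes from the thing itself.
- ctrl.search_frame(target, camera): "rect" ([left, top, right, bottom] in pixels, round what is visible of it).
- ctrl.cut_out(target, camera): "region" (480x640 bool, what is visible of it) and "rect" ([left, top, right, bottom] in pixels, round what is visible of it).
- ctrl.place_of(target, camera): "centre" ([column, row] in pixels: a listed point, or the origin of a listed thing).
The state is a dict: "clock": time; "q": joint angles; "qvel": joint speeds; "effort": joint torques, N m; "ee_pos": TCP position; "tcp_rot": TCP orientation; "force": force on the tool from outside, world axes, zero at the start; "ft_torque": the same for the moment, N m; "grip_width": opening from 0.0 (shut) to 1.0 (fully open).
Only numpy, scipy, OpenCV 4.12 (cv2) and the standard library are available. Lean on these libraries where they do the work, as an engineer would, in place of code of your own. Each camera call takes 0.05 s, during which the arm holds its last target. There are 200 camera calls.

## Working session

There is one attempt and no reset: what is moved stays moved. The work goes in short steps, Python scripts to look and compute and a shell command to move; the robot and the scene stay as the last step left them, time stands still between calls to the robot, and variables do not carry over. Pictures are saved under pics/ and viewed, about 12 in all and at most 16, crops included, and the job is handed in when it is done.

```bash
ls; mkdir -p pics
cat > h.py <<'E'
import numpy as np, cv2
from workcell import ctrl
def ray(cam,u,v,P=None):
    P=P or ctrl.camera_params(cam); E=np.array(P['extrinsics']); R=E[:3,:3]; t=E[:3,3]
    d=R.T@np.array([(u-P['cx'])/P['fx'],-(v-P['cy'])/P['fy'],-1]); return -R.T@t,d
def onz(cam,u,v,z,P=None):
    o,d=ray(cam,u,v,P); return o+d*(z-o[2])/d[2]
def proj(cam,p,P=None):
    P=P or ctrl.camera_params(cam); E=np.array(P['extrinsics']); c=E[:3,:3]@np.array(p)+E[:3,3]
    return P['cx']+P['fx']*c[0]/-c[2], P['cy']-P['fy']*c[1]/-c[2]
E
python3 - <<'E'
from h import *
s=ctrl.read_state(); print({k:np.round(v,3).tolist() for k,v in s.items()}, ctrl.hold_point_z)
for c in ['scene','side','wrist']:
    P=ctrl.camera_params(c); print(c,{k:(np.round(v,3).tolist()) for k,v in P.items()})
    cv2.imwrite(f'pics/{c}0.png',ctrl.read_camera(c))
    for n in ['mandrel_slim_tall','mandrel_thin','mandrel_medium','mandrel_stout','wooden_rack','metal_rack']:
        for r in ctrl.place_of(n,c)[:3]:
            print(n,round(r['confidence'],2),np.round(r['centre']),np.round(onz(c,*r['centre'],{'w':0,'m':0.0105}[n[0]] if n!='metal_rack' else 0),3))
print(ctrl.read_state()['clock'])
E
```

```text
pics
{'clock': 0.0, 'q': [1.092, 0.418, -0.01, 1.614, 0.005, 1.111, -0.053], 'qvel': [-0.0, -0.001, -0.0, -0.001, 0.0, -0.001, -0.001], 'effort': [-0.001, -86.445, 0.678, -43.49, 0.019, 0.008, -0.0], 'ee_pos': [0.264, -0.566, 0.231], 'tcp_rot': [-3.075, 1.57, 2.074], 'force': [-0.245, -0.558, -0.248], 'ft_torque': [-0.013, -0.012, -0.042], 'grip_width': 1.001} 0.0187
scene {'fx': 508.82, 'fy': 508.82, 'cx': 321.882, 'cy': 242.024, 'extrinsics': [[-0.553, -0.833, -0.024, 0.322], [0.393, -0.287, 0.873, -0.281], [-0.734, 0.474, 0.486, -0.446], [0.0, 0.0, 0.0, 1.0]]}
mandrel_slim_tall 0.85 [353. 301.] [0.472 0.016 0.011]
mandrel_medium 0.95 [394. 273.] [ 0.496 -0.087  0.011]
mandrel_medium 0.54 [450. 266.] [ 0.457 -0.177  0.011]
mandrel_stout 0.82 [260. 349.] [0.456 0.183 0.011]
mandrel_stout 0.6 [321. 319.] [0.463 0.081 0.011]
mandrel_stout 0.22 [375. 290.] [ 0.476 -0.031  0.011]
wooden_rack 0.9 [359. 302.] [ 0.476  0.001 -0.   ]
metal_rack 0.69 [303. 253.] [ 0.657 -0.007  0.   ]
side {'fx': 526.414, 'fy': 526.414, 'cx': 321.762, 'cy': 233.289, 'extrinsics': [[-0.988, -0.151, -0.022, 0.545], [0.078, -0.626, 0.776, -0.089], [-0.13, 0.765, 0.63, -0.784], [0.0, 0.0, 0.0, 1.0]]}
mandrel_slim_tall 0.6 [365. 274.] [0.478 0.032 0.01 ]
mandrel_thin 0.45 [369. 250.] [ 0.476 -0.025  0.01 ]
mandrel_medium 0.86 [365. 226.] [ 0.489 -0.088  0.01 ]
mandrel_medium 0.57 [368. 273.] [0.474 0.028 0.01 ]
mandrel_medium 0.54 [389. 199.] [ 0.451 -0.174  0.01 ]
mandrel_stout 0.91 [371. 296.] [0.465 0.076 0.01 ]
mandrel_stout 0.8 [366. 354.] [0.464 0.184 0.01 ]
metal_rack 0.95 [258. 250.] [ 0.661 -0.015  0.   ]
metal_rack 0.28 [370. 250.] [ 0.475 -0.039  0.   ]
wrist {'fx': 430.066, 'fy': 430.066, 'cx': 322.249, 'cy': 237.586, 'extrinsics': [[0.423, -0.906, 0.0, -0.625], [0.87, 0.406, -0.28, 0.037], [0.254, 0.119, 0.96, -0.38], [0.0, 0.0, 0.0, 1.0]]}
1.05
```

View pics/scene0.png

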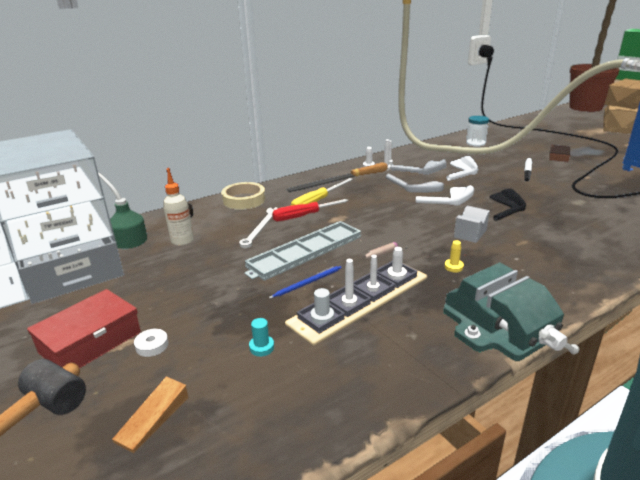

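View pics/side0.png

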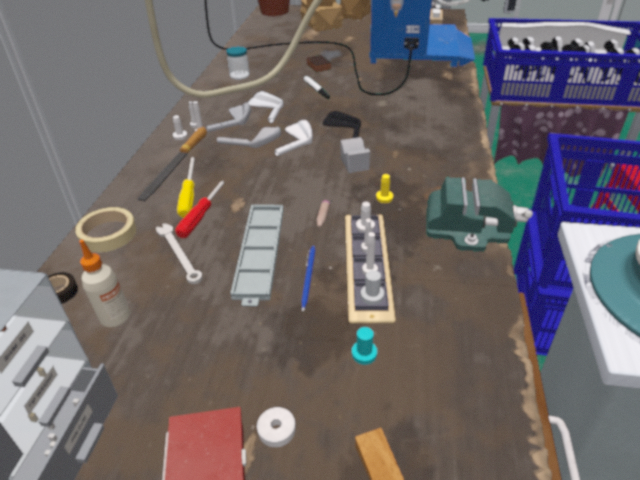

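The cups, left to right, hold stout, slim_tall, thin and medium. The look-alikes, turquoise at (262,337) and yellow at (455,257), stand off the rack. The empty grey rack is at about (303,250) in the scene picture. Next I'll work out rack yaws and tool axes.

Run:
```python
from h import *
from scipy.spatial.transform import Rotation as Ro
s=ctrl.read_state(); R=Ro.from_euler('xyz',s['tcp_rot']).as_matrix(); print(R.round(3), 'jaw yaw',np.degrees(np.arctan2(R[1,2],R[0,2])))
P=ctrl.camera_params('wrist');E=np.array(P['extrinsics']);c=-E[:3,:3].T@E[:3,3];print('cam in tool',R.T@(c-s['ee_pos']), 'view in tool',R.T@(-E[2,:3]))
for c in ['scene','side']:
  for n,z in [('metal_rack',.014),('wooden_rack',.008)]:
    for r in ctrl.cut_out(n,c)[:1]:
      m=r['region'].astype(np.uint8); cs,_=cv2.findContours(m,0,1); k=max(cs,key=cv2.contourArea)[:,0]
      w=np.array([onz(c,u,v,z)[:2] for u,v in k]); print(c,n,r['confidence'],cv2.minAreaRect((w*1000).astype(np.float32)))
```

```text
[[-0.     0.906  0.423]
 [ 0.     0.423 -0.906]
 [-1.    -0.    -0.   ]] jaw yaw -64.97294783067078
cam in tool [-1.43747821e-01  7.10989229e-02 -8.70891639e-05] view in tool [ 9.60029852e-01 -2.79897265e-01  4.52395224e-04]
scene metal_rack 0.78 ((647.8919677734375, -2.1262435913085938), (75.43267059326172, 245.86923217773438), 6.688957691192627)
scene wooden_rack 0.89 ((471.1900939941406, 1.1738128662109375), (67.81513214111328, 250.38995361328125), 5.98451566696167)
side metal_rack 0.8 ((655.817626953125, -0.5910491943359375), (63.31461715698242, 254.10665893554688), 6.756827354431152)
side wooden_rack 0.85 ((476.60888671875, 5.6433258056640625), (66.98926544189453, 248.81521606445312), 7.861578464508057)
```

```bash
python3 -m inch '[1,0,40,60,0,0,5, 1,10,80,80,0,0,10, 1,20,120,80,0,0,15, 1,30,160,80,0,0,20, 1,40,200,80,0,0,25, 1,60,240,80,0,0,30, 1,80,280,80,0,0,35, 1,100,320,80,0,0,40, 1,120,360,80,0,0,45, 1,150,400,80,0,0,50, 1,180,440,80,0,0,55, 1,210,480,80,0,0,60, 1,240,520,80,0,0,65, 1,270,560,80,0,0,72, 1,300,600,80,0,0,72, 1,300,626,80,0,0,72, 1,300,626,80,0,0,72, 1,300,626,80,0,0,72, 1,300,626,80,0,0,72]'
python3 - <<'E'
from h import *
im=ctrl.read_camera('wrist'); cv2.imwrite('pics/w1.png',im); P=ctrl.camera_params('wrist')
s=ctrl.read_state();print(s['clock'],s['ee_pos'],s['tcp_rot'])
for n,z in [('metal_rack',.014),('wooden_rack',.008)]:
    for r in ctrl.cut_out(n,'wrist')[:1]:
      m=r['region'].astype(np.uint8); cs,_=cv2.findContours(m,0,1); k=max(cs,key=cv2.contourArea)[:,0]
      w=np.array([onz('wrist',u,v,z,P)[:2] for u,v in k]); print(n,r['confidence'],cv2.minAreaRect((w*1000).astype(np.float32)))
for n in ['mandrel_slim_tall','mandrel_thin','mandrel_medium','mandrel_stout','cup_thin']:
    for r in ctrl.place_of(n,'wrist')[:4]:
        print(n,round(r['confidence'],2),np.round(r['centre']),np.round(onz('wrist',*r['centre'],.0105,P),3))
E
```

```text
clock: 3.15
ee_pos: [0.5644, 0.0585, 0.3113]
tcp_rot: [-1.603, 1.57, -1.482]
force: [-0.1, -0.4, 0.1]
grip_width: 0.995
3.2 [0.56436871 0.0584062  0.3114071 ] [-1.40184664  1.57009772 -1.28091847]
metal_rack 0.96 ((657.832763671875, -11.795883178710938), (61.75646209716797, 243.93817138671875), 6.568617820739746)
wooden_rack 0.9 ((478.5697021484375, -3.4835433959960938), (65.94669342041016, 248.65274047851562), 7.807199001312256)
mandrel_slim_tall 0.85 [232. 204.] [0.472 0.025 0.011]
mandrel_thin 0.95 [235. 257.] [ 0.48  -0.033  0.011]
mandrel_medium 0.74 [240. 303.] [ 0.489 -0.088  0.011]
mandrel_medium 0.6 [215. 378.] [ 0.465 -0.188  0.011]
mandrel_stout 0.76 [223. 155.] [0.461 0.075 0.011]
mandrel_stout 0.72 [240.  48.] [0.471 0.177 0.011]
cup_thin 0.57 [238. 253.] [ 0.483 -0.029  0.011]
cup_thin 0.43 [239. 301.] [ 0.488 -0.086  0.011]
```

View pics/w1.png

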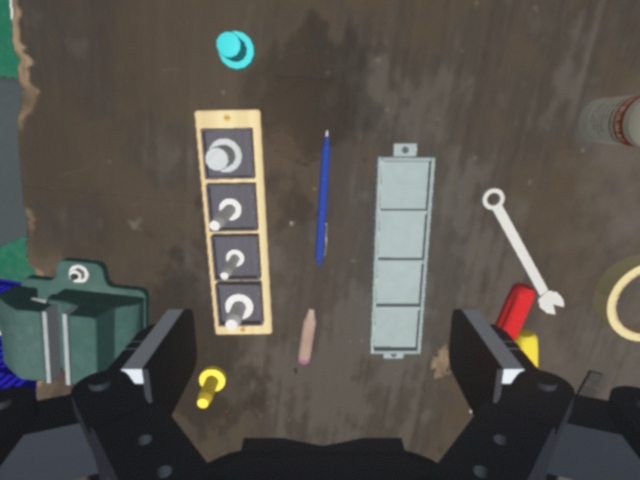

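The picture shows the order as before. Flange centres are at about (226,155), (232,210), (236,258) and (239,307). The grey tray's corners are at (378,157), (435,157), (420,355) and (371,352).

Run:
```python
from h import *
P=ctrl.camera_params('wrist')
c=np.array([onz('wrist',u,v,.014,P)[:2] for u,v in [(378,157),(435,157),(420,355),(371,352)]])
print(c.round(4),cv2.minAreaRect((c*1000).astype(np.float32)),c.mean(0))
for u,v in [(226,155),(232,210),(236,258),(239,307)]: print(onz('wrist',u,v,.0215,P).round(4))
# wooden model: centre, yaw
a=np.radians(7.8);o=np.array([.4786,-.0035])
for y in (.0825,.0275,-.0275,-.0825): print('cup',(o+y*np.array([-np.sin(a),np.cos(a)])).round(4))
a=np.radians(6.6)
for y in (.083,.028,-.028,-.083): print('cmp',(c.mean(0)+y*np.array([-np.sin(a),np.cos(a)])).round(4))
```

```text
[[ 0.6173  0.0934]
 [ 0.6746  0.1004]
 [ 0.7016 -0.1252]
 [ 0.6445 -0.1282]] ((659.7859497070312, -15.870040893554688), (57.76453399658203, 227.22653198242188), 6.9933977127075195) [ 0.659512   -0.01490443]
[0.4659 0.0775 0.0215]
[0.4754 0.0224 0.0215]
[ 0.4829 -0.0294  0.0215]
[ 0.4899 -0.086   0.0215]
cup [0.4674 0.0782]
cup [0.4749 0.0237]
cup [ 0.4823 -0.0307]
cup [ 0.4898 -0.0852]
cmp [0.65   0.0675]
cmp [0.6563 0.0129]
cmp [ 0.6627 -0.0427]
cmp [ 0.6691 -0.0974]
```

```bash
python3 -m inch '[1,-40,-20,-40,0,0,0, 1,-80,-37,-80,0,0,0, 1,-89,-37,-120,0,0,0, 1,-89,-37,-160,0,0,0, 1,-89,-37,-190,0,0,0, 1,-89,-37,-190,0,0,0, 1,-89,-37,-190,0,0,0]'
python3 - <<'E'
from h import *
im=ctrl.read_camera('wrist'); cv2.imwrite('pics/w2.png',im)
s=ctrl.read_state();print(s['clock'],s['ee_pos'],s['force'])
print([proj('wrist',p) for p in [(.4754,.0224,.0215),(.4754,.0224,.0855)]])
E
```

```text
clock: 4.25
ee_pos: [0.4758, 0.023, 0.1221]
tcp_rot: [1.757, 1.57, 1.88]
force: [-0.2, 0.2, 0.5]
grip_width: 0.999
4.3 [0.47634003 0.02298328 0.12276937] [-0.27037616  0.99860806  0.34688636]
[(np.float64(320.3425993468707), np.float64(237.7104445607458)), (np.float64(320.09202304822554), np.float64(277.6445230560272))]
```

View pics/w2.png

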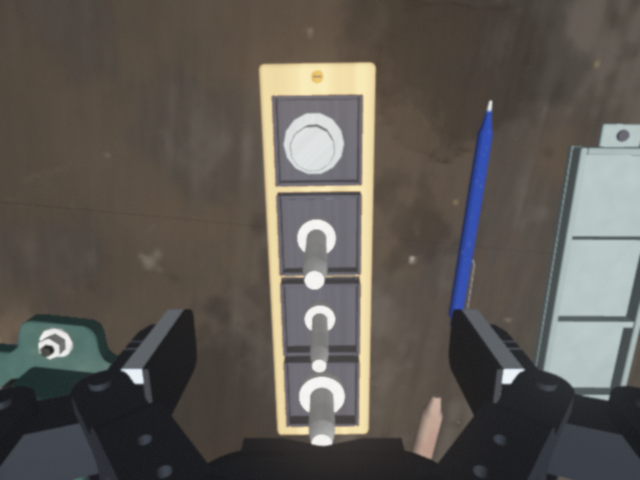

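All four are seen close up, with flange centres at (314,143), (316,238), (320,321) and (322,395). Slim_tall is about 2 mm left (−x) of the jaw centre. I'll refine the positions and pick.

```bash
python3 - <<'E'
from h import *
P=ctrl.camera_params('wrist')
for u,v,z in [(314,143,.0205),(316.5,238,.0215),(320,321,.0215),(322,395,.0225),(315,281,.0855),(319,366,.0705),(321,440,.0605)]: print(onz('wrist',u,v,z,P).round(4))
E
python3 -m inch '[1,-2,-1,-25,0,0,0, 1,-2,-1,-50,0,0,0, 1,-2,-1,-70,0,0,0, 1,-2,-1,-86,0,0,0, 1,-2,-1,-86,0,0,0, 0,-2,-1,-86,0,0,0, 0,-2,-1,-86,0,0,0, 0,-2,-1,-86,0,0,0, 0,-2,-1,-86,0,0,0, 0,-2,-1,-86,0,0,0, 0,-2,-1,-86,0,0,0, 0,-2,-1,-86,0,0,0]'
```

```text
[0.4652 0.0765 0.0205]
[0.4732 0.0219 0.0215]
[ 0.4818 -0.0318  0.0215]
[ 0.4896 -0.0849  0.0225]
[0.4733 0.0205 0.0855]
[ 0.4815 -0.0325  0.0705]
[ 0.4893 -0.0873  0.0605]
clock: 5.5
ee_pos: [0.4736, 0.0217, 0.0355]
tcp_rot: [-0.605, 1.57, -0.483]
force: [-1.2, -0.8, 6.0]
grip_width: 0.115
```

```bash
python3 -m inch '[0,0,0,20,0,0,0, 0,0,0,50,0,0,0, 0,20,0,70,0,0,0, 0,60,-15,70,0,0,0, 0,100,-35,70,0,0,0, 0,140,-55,70,0,0,0, 0,175,-65,70,0,0,0, 0,190,-65,70,0,0,0, 0,190,-65,50,0,0,0, 0,190,-65,50,0,0,0]'
python3 - <<'E'
from h import *
im=ctrl.read_camera('wrist'); cv2.imwrite('pics/w3.png',im)
s=ctrl.read_state();print(s['clock'],s['ee_pos'],s['force'],s['grip_width'])
E
```

```text
clock: 6.5
ee_pos: [0.6621, -0.0433, 0.0827]
tcp_rot: [2.911, 1.567, 3.034]
force: [-1.4, -0.0, -0.9]
grip_width: 0.108
6.55 [ 0.66237814 -0.0431686   0.08404818] [ 0.03937684  0.53601504 -0.88293068] 0.1064203792782037
```

View pics/w3.png

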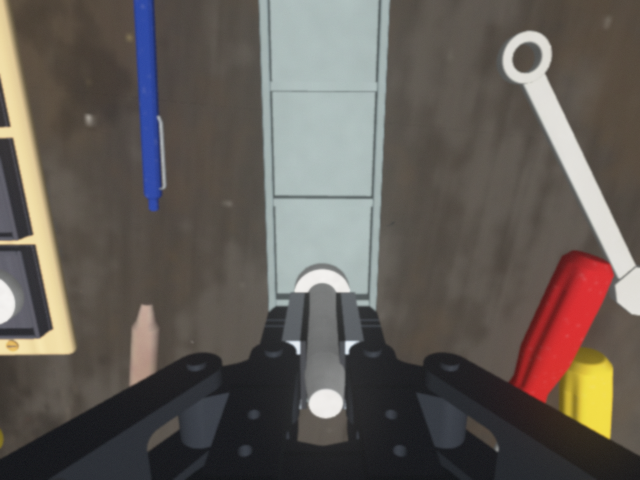

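Slim_tall hangs upright. Cross walls show at rows 91 and 197, and the tray edges at columns 270–375. I'll check the tray centre before lowering.

Run:
```python
from h import *
for u,v in [(326,91),(324,197),(322,298),(271,197),(377,197)]: print(onz('wrist',u,v,.014).round(4))
```

```text
[0.654  0.0372 0.014 ]
[ 0.6593 -0.0132  0.014 ]
[ 0.6651 -0.0682  0.014 ]
[ 0.6328 -0.0165  0.014 ]
[ 0.6858 -0.0099  0.014 ]
```

```bash
python3 -m inch '[0,0,1,-20,0,0,0, 0,0,1,-40,0,0,0, 0,0,1,-50,0,0,0, 0,0,1,-55,0,0,0, 0,0,1,-55,0,0,0, 0,0,1,-55,0,0,0, 0.6,0,1,-55,0,0,0, 0.6,0,1,-55,0,0,0, 0.6,0,1,-55,0,0,0, 0.6,0,1,-55,0,0,0, 0.6,0,1,-35,0,0,0, 0.6,0,1,0,0,0,0, 0.6,0,1,40,0,0,0, 0.6,0,1,65,0,0,0, 0.6,0,1,65,0,0,0]'
python3 - <<'E'
from h import *
im=ctrl.read_camera('wrist'); cv2.imwrite('pics/w4.png',im)
s=ctrl.read_state();print(s['clock'],s['ee_pos'],s['force'],s['grip_width'])
E
```

```text
clock: 8.05
ee_pos: [0.6651, -0.0422, 0.1543]
tcp_rot: [-0.22, 1.565, -0.097]
force: [1.0, -0.1, -0.6]
grip_width: 0.598
8.1 [ 0.66420683 -0.04232591  0.15206794] [ 0.69300579 -0.05069857 -1.00501138] 0.6046590464076108
```

View pics/w4.png

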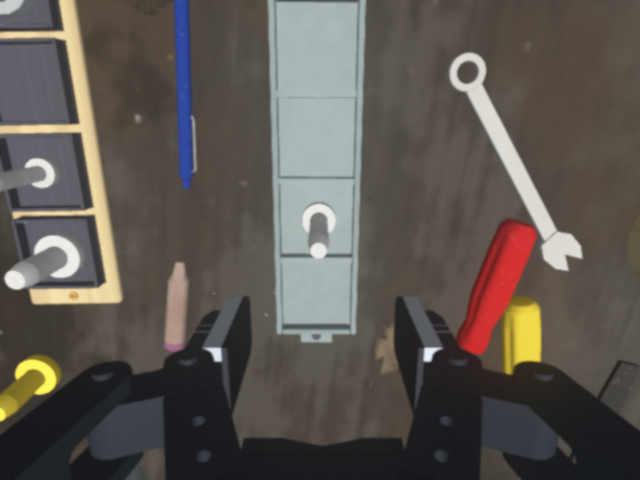

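Slim_tall stands at (319,220), centred in its compartment. Next is thin.

```bash
python3 -m inch '[0.6,-40,5,0,0,0,0, 0.6,-80,10,0,0,0,0, 0.6,-120,10,-10,0,0,0, 0.6,-160,10,-20,0,0,0, 0.6,-181,10,-45,0,0,0, 0.6,-181,10,-45,0,0,0, 0.6,-181,10,-65,0,0,0, 0.6,-181,10,-85,0,0,0, 0.6,-181,10,-105,0,0,0, 0.6,-181,10,-119,0,0,0, 0.6,-181,10,-119,0,0,0, 0,-181,10,-119,0,0,0, 0,-181,10,-119,0,0,0, 0,-181,10,-119,0,0,0, 0,-181,10,-119,0,0,0, 0,-181,10,-119,0,0,0, 0,-181,10,-119,0,0,0]'
```

```text
clock: 9.8
ee_pos: [0.4831, -0.0324, 0.032]
tcp_rot: [-0.319, 1.569, -0.197]
force: [-0.2, -0.2, 7.5]
grip_width: 0.085
```

```bash
python3 -m inch '[0,0,0,20,0,0,0, 0,0,0,50,0,0,0, 0,20,0,70,0,0,0, 0,60,15,70,0,0,0, 0,100,30,70,0,0,0, 0,140,45,70,0,0,0, 0,175,45,70,0,0,0, 0,175,45,45,0,0,0, 0,175,45,25,0,0,0, 0,175,45,10,0,0,0, 0,175,45,0,0,0,0, 0,175,45,-5,0,0,0, 0,175,45,-5,0,0,0, 0,175,45,-5,0,0,0]'
python3 - <<'E'
from h import *
s=ctrl.read_state();print(s['clock'],s['ee_pos'],s['force'],s['grip_width'])
E
```

```text
clock: 11.2
ee_pos: [0.6578, 0.0127, 0.027]
tcp_rot: [-0.133, 1.57, -0.011]
force: [-0.5, -0.5, -0.8]
grip_width: 0.081
11.2 [0.65776813 0.01271332 0.02695363] [-0.51714411 -0.51399547 -0.842245  ] 0.08144057523923334
```

```bash
python3 -m inch '[0.6,0,0,0,0,0,0, 0.6,0,0,0,0,0,0, 0.6,0,0,0,0,0,0, 0.6,0,0,0,0,0,0, 0.6,0,0,20,0,0,0, 0.6,0,0,60,0,0,0, 0.6,0,0,95,0,0,0, 0.6,-40,-20,95,0,0,0, 0.6,-80,-45,95,0,0,0, 0.6,-120,-70,95,0,0,0, 0.6,-155,-95,95,0,0,0, 0.6,-168,-99,80,0,0,0, 0.6,-168,-99,80,0,0,0]'
python3 - <<'E'
from h import *
im=ctrl.read_camera('wrist'); cv2.imwrite('pics/w5.png',im)
s=ctrl.read_state();print(s['clock'],s['ee_pos'],s['force'],s['grip_width'])
print(proj('wrist',(.4893,-.0855,.0225)),proj('wrist',(.4893,-.0855,.0605)))
E
```

```text
clock: 12.5
ee_pos: [0.4872, -0.0876, 0.1054]
tcp_rot: [-2.922, 1.568, -2.802]
force: [0.2, -0.4, 0.8]
grip_width: 0.599
12.55 [ 0.48892411 -0.08664554  0.10624072] [ 1.83464297 -0.53427744  0.21342517] 0.6015448074830131
(np.float64(323.33402218236034), np.float64(243.91324014763543)) (np.float64(323.55148895045335), np.float64(267.8422635570954))
```

View pics/w5.png

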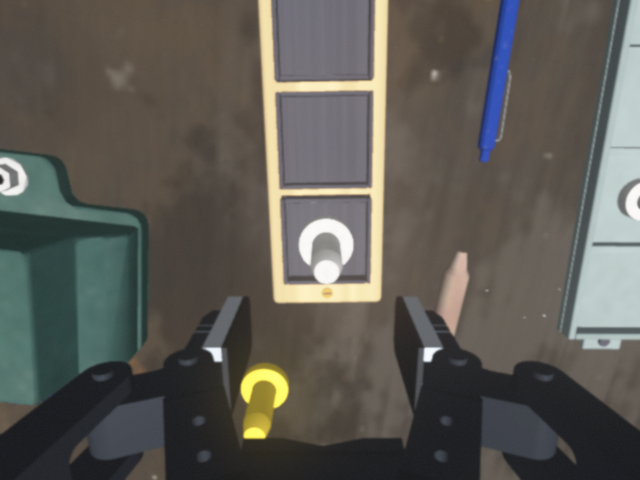

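The medium flange is at (326,243), nearly centred, and nothing is close to the fingers. I'll grip it.

```bash
python3 -m inch '[0.6,1,1,-25,0,0,0, 0.6,1,1,-45,0,0,0, 0.6,1,1,-65,0,0,0, 0.6,1,1,-80,0,0,0, 0.6,1,1,-80,0,0,0, 0,1,1,-80,0,0,0, 0,1,1,-80,0,0,0, 0,1,1,-80,0,0,0, 0,1,1,-80,0,0,0, 0,1,1,-80,0,0,0, 0,1,1,-80,0,0,0]'
```

```text
clock: 13.65
ee_pos: [0.4912, -0.0853, 0.0273]
tcp_rot: [-0.39, 1.569, -0.267]
force: [-1.2, -0.4, 7.1]
grip_width: 0.159
```

```bash
python3 -m inch '[0,0,0,20,0,0,0, 0,0,0,50,0,0,0, 0,20,10,80,0,0,0, 0,45,35,80,0,0,0, 0,70,65,80,0,0,0, 0,95,95,80,0,0,0, 0,120,125,80,0,0,0, 0,150,150,80,0,0,0, 0,160,153,80,0,0,0, 0,160,153,50,0,0,0, 0,160,153,25,0,0,0, 0,160,153,10,0,0,0, 0,160,153,0,0,0,0, 0,160,153,-5,0,0,0, 0,160,153,-5,0,0,0, 0,160,153,-5,0,0,0]'
python3 - <<'E'
from h import *
im=ctrl.read_camera('wrist'); cv2.imwrite('pics/w6.png',im)
E
```

```text
clock: 15.25
ee_pos: [0.6509, 0.0678, 0.0221]
tcp_rot: [-0.052, 1.57, 0.071]
force: [0.4, 0.3, -1.0]
grip_width: 0.154
```

View pics/w6.png

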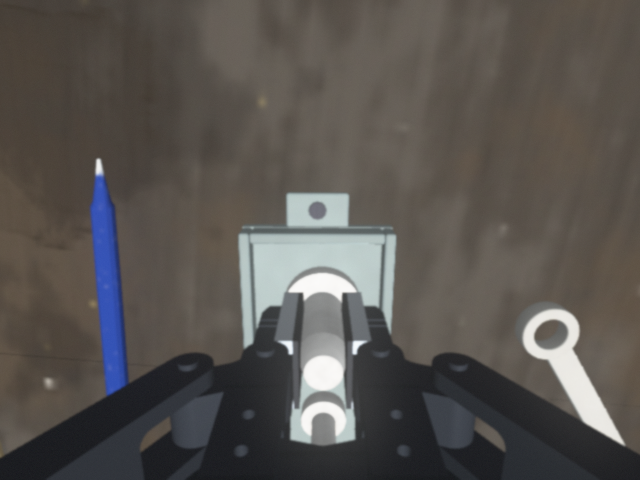

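Medium is inside the left compartment with its flange at (323,285). I'll release it and go to stout.

```bash
python3 -m inch '[0.7,0,0,0,0,0,0, 0.7,0,0,0,0,0,0, 0.7,0,0,0,0,0,0, 0.7,0,0,0,0,0,0, 0.7,0,0,20,0,0,0, 0.7,0,0,60,0,0,0, 0.7,0,0,95,0,0,0, 0.7,-40,2,95,0,0,0, 0.7,-80,5,95,0,0,0, 0.7,-120,9,95,0,0,0, 0.7,-160,9,95,0,0,0, 0.7,-185,9,80,0,0,0, 0.7,-185,9,80,0,0,0, 0.7,-185,9,60,0,0,0, 0.7,-185,9,40,0,0,0, 0.7,-185,9,20,0,0,0, 0.7,-185,9,4,0,0,0, 0.7,-185,9,4,0,0,0]'
python3 -m inch '[0,0,0,0,0,0,0, 0,0,0,0,0,0,0, 0,0,0,0,0,0,0, 0,0,0,0,0,0,0, 0,0,0,0,0,0,0, 0,0,0,0,0,0,0]'
python3 - <<'E'
from h import *
cv2.imwrite('pics/w7.png',ctrl.read_camera('wrist'))
E
```

```text
clock: 17.1
ee_pos: [0.4649, 0.0767, 0.0239]
tcp_rot: [3.059, 1.568, -3.101]
force: [0.4, -0.8, 1.1]
grip_width: 0.7
clock: 17.7
ee_pos: [0.466, 0.0767, 0.0263]
tcp_rot: [-0.261, 1.569, -0.138]
force: [-2.2, 0.5, 9.0]
grip_width: 0.241
```

View pics/w7.png

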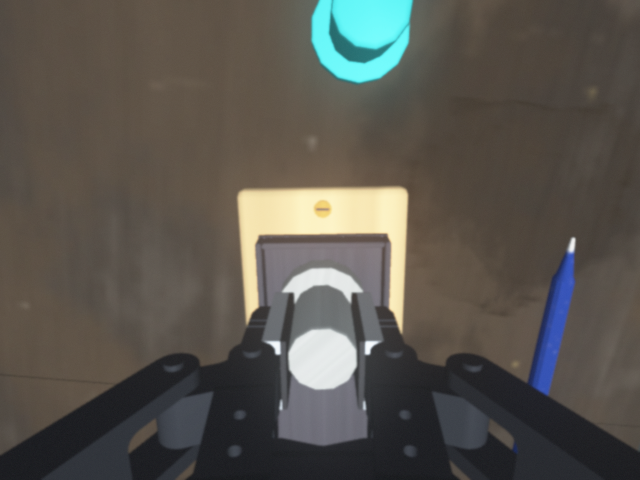

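Stout is gripped centrally at (322,355). I'll carry it to the right compartment.

```bash
python3 -m inch '[0,0,0,20,0,0,0, 0,0,0,50,0,0,0, 0,10,-20,85,0,0,0, 0,35,-50,85,0,0,0, 0,60,-80,85,0,0,0, 0,90,-110,85,0,0,0, 0,120,-140,85,0,0,0, 0,150,-165,85,0,0,0, 0,185,-174,85,0,0,0, 0,205,-174,85,0,0,0, 0,205,-174,60,0,0,0, 0,205,-174,40,0,0,0, 0,205,-174,20,0,0,0, 0,205,-174,10,0,0,0, 0,205,-174,0,0,0,0, 0,205,-174,-5,0,0,0, 0,205,-174,-5,0,0,0, 0,205,-174,-5,0,0,0]'
python3 - <<'E'
from h import *
cv2.imwrite('pics/w8.png',ctrl.read_camera('wrist'))
E
```

```text
clock: 19.55
ee_pos: [0.6707, -0.0973, 0.0209]
tcp_rot: [-0.328, 1.57, -0.205]
force: [-0.3, -0.1, -1.4]
grip_width: 0.239
```

View pics/w8.png

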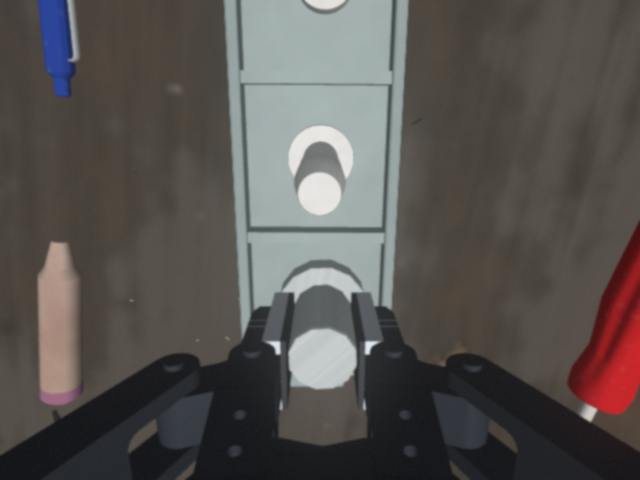

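Stout is inside the right compartment, flange at about (321,280), and slim_tall is clear of the gripper. I'll release, rise and check all four.

```bash
python3 -m inch '[0.7,0,0,0,0,0,0, 0.7,0,0,0,0,0,0, 0.7,0,0,0,0,0,0, 0.7,0,0,0,0,0,0, 0.7,0,0,20,0,0,0, 0.7,0,0,60,0,0,0, 0.7,0,0,110,0,0,0, 0.7,-40,30,160,0,0,0, 0.7,-40,70,200,0,0,0, 0.7,-40,110,200,0,0,0, 0.7,-40,120,200,0,0,0, 0.7,-40,120,200,0,0,0, 0.7,-40,120,200,0,0,0]'
python3 - <<'E'
from h import *
cv2.imwrite('pics/w9.png',ctrl.read_camera('wrist'))
cv2.imwrite('pics/side9.png',cv2.resize(ctrl.read_camera('side')[180:320,180:420],None,fx=3,fy=3))
E
```

```text
clock: 20.9
ee_pos: [0.6304, 0.0225, 0.2208]
tcp_rot: [-1.234, 1.57, -1.111]
force: [0.1, 0.2, -0.9]
grip_width: 0.696
```

View pics/w9.png

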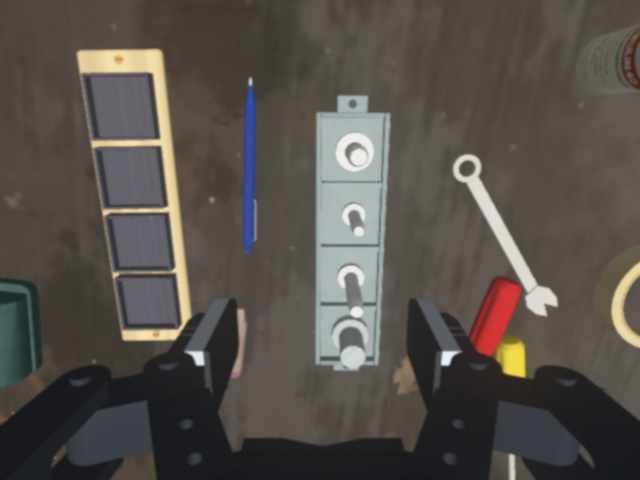

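View pics/side9.png

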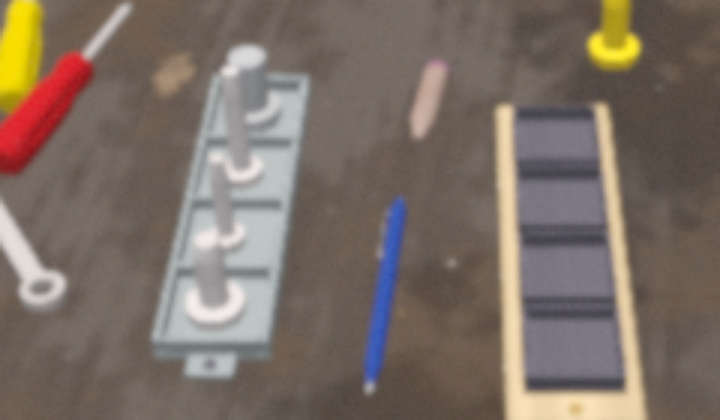

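All four stand upright, one per compartment. From the left they are medium (355,152), thin (353,217), slim_tall (351,276) and stout (351,335). I'll check the numbers, then hand in.

Run:
```python
from h import *
a=np.radians(6.6);R=np.array([[np.cos(a),np.sin(a)],[-np.sin(a),np.cos(a)]])
for u,v in [(355,152),(353,217),(351,276),(351,335)]: print((R@(onz('wrist',u,v,.015)[:2]-[.6597,-.0152])*1000).round(1))
print(ctrl.read_state()['clock']); ctrl.hand_in()
```

```text
[ 0.9 80.2]
[ 0.7 26.8]
[  0.3 -25.8]
[  1.7 -82.9]
21.0
the job is handed in; nothing more can be done
```

The four mandrels are in the grey rack in reverse order and let go. From left to right they are medium, thin, slim_tall and stout; the wooden rack held stout, slim_tall, thin and medium. I handed the job in at 21 s, and no verdict was reported.

- **Position:** the last wrist picture put each mandrel within about 3 mm of its compartment's centre.
- **Upright and clear:** the wrist and side pictures showed all four upright with the gripper well clear. I did not measure tilt or flange height directly.
- **Forces:** they stayed under about 10 N at the end of each move.
- **Disagreement:** two readings of the grey rack's position along its row differed by about 2.5 mm, far inside the 19 mm allowed.
- **Look-alikes:** I did not touch the turquoise and yellow ones.

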